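Seat a coupling half on its splined gearbox shaft and clip it

TASK

The grey metal coupling half stands on top of the splines of the gearbox's upright shaft. Without lifting it off the shaft, turn it while pressing lightly until it drops over the splines, press it fully home on the flange, then swing the red clip in over the edge of its disc to retain it. Leave the other things on the bench alone.

Things in the scene. Friction and masses are not known exactly. Their poses are not given: they have to be found in the camera images.
- gearbox: Fixed blue gearbox, 136x136 mm, 53 mm high, on a grey foot 150x186 mm. Upright shaft on its z axis, 28 mm across, to 102 mm above the bench. Three keys on the shaft, at 0, +120, -120 degrees from the gearbox's +x (about z): 7 mm wide, out to 19 mm from the axis, tops 74 mm above the bench; yellow marks on the housing show them. Origin: shaft axis at bench level; clip post on the -y side.
- seat (a point): Centre of the top of the dark steel flange (68 mm across) at the shaft's foot, 58 mm above the bench; the coupling's origin is here when fully home. A black seal collar, 56 mm across, stands 10 mm proud of the flange; it slides down into it, and stays, under 12 N in all (the coupling's weight is 4 to 6 N of that).
- coupling: Loose grey coupling half, 0.5 kg: hub 60 mm across, 46 mm high; on it a disc 120 mm across (46 to 58 mm above the origin); on that the tongue. Origin: centre of the hub's underside, z up. Blind bore from below with three slots at 0, +120, -120 degrees from its x (yellow marks on the disc's edge), 1 mm play each side of a key (0.06 rad). Starts level on the key tops, origin 74 mm up.
- tongue (a point): Centre of the top of the coupling's straight driving tongue, 82 mm above its origin: 80 mm long along the coupling's x, 24 mm wide, 24 mm high. Open fingers can straddle it, tips on the disc. The start is 0.35 to 1.75 rad past a fit (fits repeat every 120 degrees; any is right). Where the marks meet it drops 6 mm onto the seal; pressing on its middle then brings it the last 10 mm home.
- clip (a joint): Swing of the red clip on its post, rad: 0 = parked along the gearbox's -x; grows clockwise seen from above to 1.57 = along the gearbox's +y, straight at the shaft, its end 12 mm in over the disc; stop at 1.65. Starts at 0 to 0.5, stays where left, takes about 2 N at its pin. Passes 2 mm over the disc of a fully home coupling, else strikes the disc's edge.
- clip_pivot (a point): Axis of the clip on top of its steel post, 86 mm from the shaft axis on the gearbox's -y side, 118 mm above the bench. The clip bar is 18 mm wide, 12 mm thick (118 to 130 mm above the bench) and reaches 38 mm from this axis.
- clip_pin (a point): Black knob (15 mm across) on the upright steel pin (12 mm across) of the clip, 26 mm from the pivot axis; the pin rises from the bar, 130 mm above the bench, to the knob's top at 171 mm. Push it sideways to swing the clip.
- hammer: Hammer lying at the left, a bystander, 326 mm long.
- gear_blank: Dark gear, 68 mm across and 26 mm high, a bystander left of the gearbox.
- spanner_24: Long spanner, 318 mm, lying to the right of the gearbox, a bystander.
- bush: Bronze bush, 54 mm across and 50 mm high, a bystander at the left.
- v_block: Steel V block, 62x56x45 mm, a bystander at the front right.

How it is judged:
By the outcome, as a careful person would: the job done as asked, in the order asked, and still so for the second after the job is handed in, with the robot touching nothing.
It also fails if it takes over 48 s, if anything falls off the work surface, if the arm or the gripper's body presses on something with over 40 N, if the wrist force passes 120 N, or if a joint passes its speed limit or range.

ROBOT

A 7-joint arm with a two-finger parallel gripper is mounted at the origin on a cart in front of the work surface, level with it; the furniture and walls round the work are solid. World frame = base frame: x ahead of the robot, y to its left, z up, the work surface at z = 0. Lengths are in m, angles in degrees, forces in N, time in s.
With the tool pointing down it reaches from about 0.425 to 0.875 m from the base axis. Payload 4.7 kg.
Tool frame: the origin (TCP) lies at the very end of the fingers, on their centre line; the grasp point (between the pads) lies 19 mm behind it; z points along the fingers, y is the line along which they close (so a half turn about z gives the same grasp; the last joint's range is limited). The gripper opens to 87 mm and grips with 3 to 60 N. Pads are 19 mm wide; open, the fingers measure 117 mm over their backs; the gripper's body (75 mm by 190 mm) begins 51 mm behind the grasp point.
Start: joints at [76.209, 18.392, -4.016, 83.108, 1.295, 78.541, -3.26], TCP at [0.164, -0.629, 0.223] pointing down, gripper open.
Joint ranges: [-163.93, 163.93], [-17.29, 119.83], [-79.2, 71.16], [3.27, 140.29], [-89.18, 269.18], [5.43, 117.66], [-154.24, 154.24]. Speed limits (degrees/s): [147.25, 147.25, 180, 180, 180, 180, 180].

INTERFACE

Orientations are given as [roll, pitch, yaw] about the fixed x, y, z axes, in that order (R = Rz(yaw) Ry(pitch) Rx(roll)).
In Python, from cell import get_obs, read_camera, sign_off, silhouettes gives the robot as it stands.
- The arm moves only by the tool play_rows, never from a script. Its argument "steps" is a list that holds one entry, the list of rows, each a list of 7 numbers: the shift along the tool's x, y, z in m, then the turn, a rotation vector about the tool's x, y, z in rad, then the finger opening in m, from 0 to 0.087. A call has 1 to 12 rows; each row shifts and turns the commanded pose from where the row before left it, along the tool's axes as they then stand; what a row does not reach is not made up. A row lasts 1/10 s, in which the tool goes at most 50 mm and 8.59 degrees, less where a joint would pass 70% of its speed; a pose out of reach is approached as far as the arm can. A call is refused whole if a number of a shift passes 0.05 or a number of a turn 0.15, either way. A call with a gripper value outside its range is refused whole. The fingers move at their own pace and stop on an object; "force" is the grip in N (left out, the last holds). Time passes only in rows, so rows that do not move let the fingers close. It gives the time, the measured TCP pose, the force, the opening and the grip force at its end, in the units of the state.
- get_obs(): the state, without advancing time (a new reading comes with each control period).
- read_camera(name): name is "side" or "top" or "wrist"; returns a dict with "frame" (384x512x3 uint8, red, green, blue), "intrinsics" (3x3 intrinsics, pixels), "view" (4x4, takes a point from world to camera coordinates). Camera axes: x right, y up, looking along -z (the intrinsics and any distortion apply to the point x, -y, -z); pixel columns grow to the right and rows downward; lengths in m; the calibration is good to about 2 mm. A picture is of the moment at which its call begins. There is no depth.
- sign_off(): hands the job in; it is judged then, once.
Trained networks look in the newest picture that a camera, given by its name, has taken for a name from the list of things; names that differ only in an ending like _2 or _b are one class to them, and where a whole thing is asked for, a point or a joint stands for the part that bears it (a point fixed in the world has none). Each returns a list of dicts, best first, with "p" (0 to 1); they miss things now and then, are a little off and sometimes report something else, mostly with a low value. They report only what shows in the picture. A call takes as long as a camera call.
- silhouettes(camera, name): "pixels" (384x512 bool, what is visible of it) and "extent" ([left, top, right, bottom] in pixels, round what is visible of it).
The state is a dict: "time_s": time; "qpos": joint angles; "joint_velocities": joint speeds; "effort": joint torques, N m; "tool_pos": TCP position; "tool_rot": TCP orientation; "force": force on the tool from outside, world axes, zero at the start; "wrist_torque": the same for the moment, N m; "grip_width": finger opening in m; "grasp_force": force on a finger pad.
Only numpy, scipy, OpenCV 4.12 (cv2) and the standard library are available. Lean on these libraries where they do the work, as an engineer would, in place of code of your own. Each camera call takes 0.05 s, during which the arm holds its last target. There are 200 camera calls.

## Working session

There is one attempt and no reset: what is moved stays moved. The work goes in short steps, Python scripts to look and compute and a tool call to move; the robot and the scene stay as the last step left them, time stands still between calls to the robot, and variables do not carry over. Pictures are saved under pics/ and viewed, at most 10 in all, crops included, and the job is handed in when it is done.

Besides the shell and the picture viewer there is one more tool, called after "Call:" as a command line: name --argument value ..., lists and objects as JSON in quotes. play_rows: Moves the arm, as the interface text tells. Its arguments: {"type":"object","properties":{"steps":{"type":"array","items":{"type":"array","items":{"type":"array","items":{"type":"number"}}}},"force":{"type":"number"}},"required":["steps"]}

```bash
mkdir -p pics
cat > h.py <<'E'
import numpy as np, cv2
from cell import get_obs, read_camera, sign_off, silhouettes
def save(n,f): cv2.imwrite(f'pics/{n}.png',f[:,:,::-1])
def proj(c,P):
    P=np.atleast_2d(P); q=(c['view'][:3,:3]@P.T).T+c['view'][:3,3]
    q=q*[1,-1,-1]; u=(c['intrinsics']@q.T).T; return u[:,:2]/u[:,2:]
def back(c,uv,z):
    R=c['view'][:3,:3];t=c['view'][:3,3];o=-R.T@t
    d=np.linalg.inv(c['intrinsics'])@[uv[0],uv[1],1]; d=R.T@(d*[1,-1,-1])
    return o+d*(z-o[2])/d[2]
E
python3 - <<'E'
from h import *
o=get_obs(); print(o)
im=[]
for n in ['top','side']:
    c=read_camera(n); print(n,c['intrinsics'].tolist(),(-c['view'][:3,:3].T@c['view'][:3,3]).round(3),[k for k in c])
    f=c['frame'].copy()
    for t in ['gearbox','coupling','tongue','clip','clip_pin']:
        for s in silhouettes(n,t)[:2]:
            m=s['pixels']; v,u=np.nonzero(m); print(t,round(s['p'],2),s['extent'],(u.mean().round(1),v.mean().round(1)))
    save(n+'0',cv2.resize(f,(800,600),interpolation=cv2.INTER_CUBIC))
E
```

```text
{'time_s': 0.0, 'qpos': array([76.2100159 , 18.44004622, -4.01613487, 83.17643071,  1.29467911,
       78.54190337, -3.25852166]), 'joint_velocities': array([ 0.07186451,  0.02045574,  0.01136036, -0.05364107, -0.0308473 ,
       -0.0208915 ,  0.05110421]), 'effort': array([ 1.04120318e-03, -4.91292572e+01, -4.03748788e-01, -3.12524307e+01,
       -6.40340103e-02,  4.37241001e-02,  1.74054326e-04]), 'tool_pos': array([ 0.16363467, -0.62847148,  0.22143704]), 'tool_rot': array([-1.79886852e+02,  5.38519611e-03,  1.46017599e+01]), 'force': array([ 0.48560498, -0.51287573,  0.76472528]), 'wrist_torque': array([0.02645006, 0.03599385, 0.01174942]), 'grasp_force': 0.0, 'grip_width': 0.08670926617536993}
top [[462.4231463789784, 0.0, 258.6367193316516], [0.0, 462.4231463789784, 193.1691095767687], [0.0, 0.0, 1.0]] [0.434 0.038 1.679] ['frame', 'intrinsics', 'view']
gearbox 0.69 [364.3, 210.0, 380.3, 229.8] (np.float64(371.8), np.float64(220.1))
coupling 0.8 [262.0, 168.6, 296.6, 203.8] (np.float64(280.0), np.float64(185.2))
tongue 0.68 [261.5, 168.4, 295.9, 206.0] (np.float64(280.1), np.float64(185.3))
clip 0.64 [301.7, 189.3, 307.1, 201.1] (np.float64(301.8), np.float64(195.2))
side [[404.7012018615324, 0.0, 248.6265082104159], [0.0, 404.7012018615324, 197.75076599226276], [0.0, 0.0, 1.0]] [0.607 1.142 1.133] ['frame', 'intrinsics', 'view']
gearbox 0.93 [222.7, 163.2, 265.3, 221.5] (np.float64(244.7), np.float64(202.6))
coupling 0.6 [227.8, 173.9, 262.5, 199.9] (np.float64(243.6), np.float64(183.8))
coupling 0.57 [247.4, 164.7, 256.4, 174.4] (np.float64(251.7), np.float64(169.3))
tongue 0.72 [229.0, 170.7, 257.7, 198.5] (np.float64(243.6), np.float64(183.6))
clip 0.38 [246.7, 164.6, 256.6, 173.8] (np.float64(252.4), np.float64(169.9))
clip_pin 0.47 [249.8, 164.5, 252.9, 174.5] (np.float64(252.8), np.float64(169.8))
```

Run:
```python
from h import *
c=read_camera('top'); print(back(c,(280,185.3),0.14),back(c,(301.8,195.2),0.15)); print(c['view'].round(3).tolist())
d=read_camera('side')
a=cv2.resize(c['frame'][145:225,235:345],None,fx=5.4,fy=5.4,interpolation=cv2.INTER_CUBIC)
a=c['frame'][150:225,235:335]; b=d['frame'][150:225,195:295]
a,b=[cv2.resize(x,(800,600)[:2] if 0 else (400,300),interpolation=cv2.INTER_CUBIC) for x in (a,b)]
save('crop',np.vstack([np.hstack([a,b]),np.hstack([cv2.resize(x['frame'],(400,300)) for x in (c,d)])]))
```

```text
[ 0.54752339 -0.05452906  0.14      ] [ 0.51335654 -0.12590449  0.15      ]
[[-0.008, -1.0, 0.013, 0.019], [0.998, -0.007, 0.057, -0.529], [-0.057, 0.014, 0.998, -1.652], [0.0, 0.0, 0.0, 1.0]]
```

View pics/crop.png

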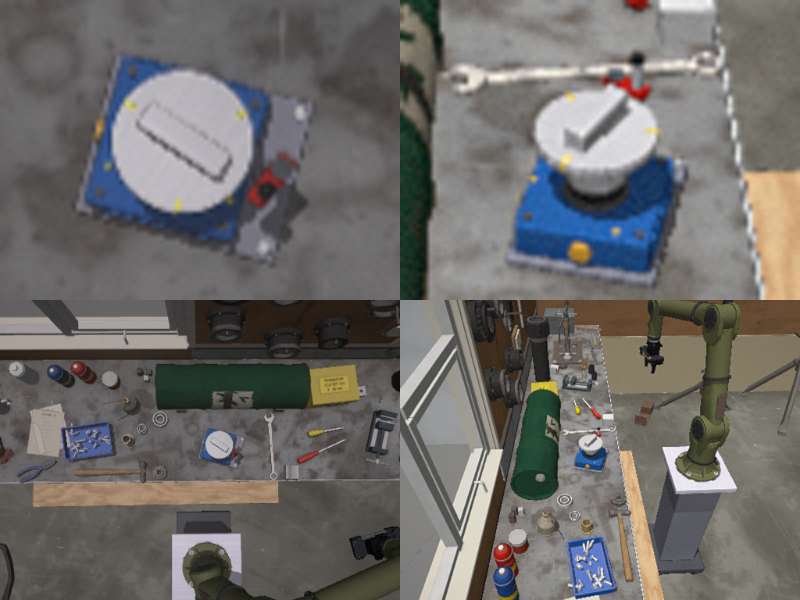

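The picture shows the disc with its tongue at top-camera (280,185) and the red clip with its black knob at (301,196). The gearbox yaw is about -17° and the coupling's about +57°. I'll go above it and take a closer look.

Call:
play_rows --steps '[[[0.032,-0.029,-0.003,0,0,0,0.06],[0.032,-0.029,-0.003,0,0,0,0.06],[0.032,-0.029,-0.003,0,0,0,0.06],[0.032,-0.029,-0.003,0,0,0,0.06],[0.032,-0.029,-0.003,0,0,0,0.06],[0.032,-0.029,-0.003,0,0,0,0.06],[0.032,-0.029,-0.003,0,0,0,0.06],[0.032,-0.029,-0.003,0,0,0,0.06],[0.032,-0.029,-0.003,0,0,0,0.06],[0.032,-0.029,-0.003,0,0,0,0.06],[0.032,-0.029,-0.003,0,0,0,0.06],[0.032,-0.029,-0.003,0,0,0,0.06]]]'

```text
time_s: 1.9
tool_pos: [0.4484, -0.1939, 0.2591]
tool_rot: [179.9, -0.0, 14.6]
force: [1.1, -0.6, -0.5]
grip_width: 0.06
grasp_force: 0.0
```

Call:
play_rows --steps '[[[0.032,-0.029,-0.003,0,0,0,0.06],[0.032,-0.029,-0.003,0,0,0,0.06],[0.032,-0.029,-0.003,0,0,0,0.06],[0.032,-0.029,-0.003,0,0,0,0.06],[0,0,0,0,0,-0.122,0.06],[0,0,0,0,0,-0.122,0.06],[0,0,0,0,0,-0.122,0.06],[0,0,0,0,0,-0.122,0.06],[0,0,0,0,0,-0.122,0.06],[0,0,0,0,0,-0.122,0.06],[0,0,0,0,0,0,0.06],[0,0,0,0,0,0,0.06]]]'

```text
time_s: 3.1
tool_pos: [0.5423, -0.051, 0.2706]
tool_rot: [180.0, 0.0, 56.4]
force: [-0.4, -0.1, 0.5]
grip_width: 0.06
grasp_force: 0.0
```

Run:
```python
from h import *
o=get_obs(); print(o['tool_pos'],o['tool_rot'],o['qpos'])
c=read_camera('wrist'); f=c['frame'].copy(); print(c['intrinsics'].tolist(), (-c['view'][:3,:3].T@c['view'][:3,3]).round(3))
for t in ['gearbox','coupling','tongue','clip','clip_pin']:
    for s in silhouettes('wrist',t)[:2]:
        v,u=np.nonzero(s['pixels']); print(t,round(s['p'],2),s['extent'],(u.mean().round(1),v.mean().round(1)))
save('w1',cv2.resize(f,(800,600)))
```

```text
[ 0.54233355 -0.05104501  0.27061207] [1.79985926e+02 4.63827201e-03 5.63641086e+01] [ 40.48054068   7.20079798 -41.13369753  92.82088541   4.7909948
  81.76266536 -34.75163442]
[[310.5344584151305, 0.0, 254.1234984474716], [0.0, 310.5344584151305, 191.26104948146244], [0.0, 0.0, 1.0]] [0.583 0.012 0.433]
gearbox 0.59 [193.1, 87.5, 334.6, 260.8] (np.float64(264.0), np.float64(160.0))
coupling 0.81 [203.9, 119.5, 323.1, 239.1] (np.float64(263.2), np.float64(177.3))
tongue 0.85 [206.6, 120.9, 320.6, 238.1] (np.float64(263.0), np.float64(177.3))
clip 0.88 [254.3, 239.6, 300.3, 258.3] (np.float64(274.7), np.float64(250.0))
clip_pin 0.85 [252.6, 239.9, 301.0, 261.6] (np.float64(274.3), np.float64(249.9))
clip_pin 0.72 [206.3, 120.0, 321.1, 237.4] (np.float64(263.2), np.float64(177.1))
```

View pics/w1.png

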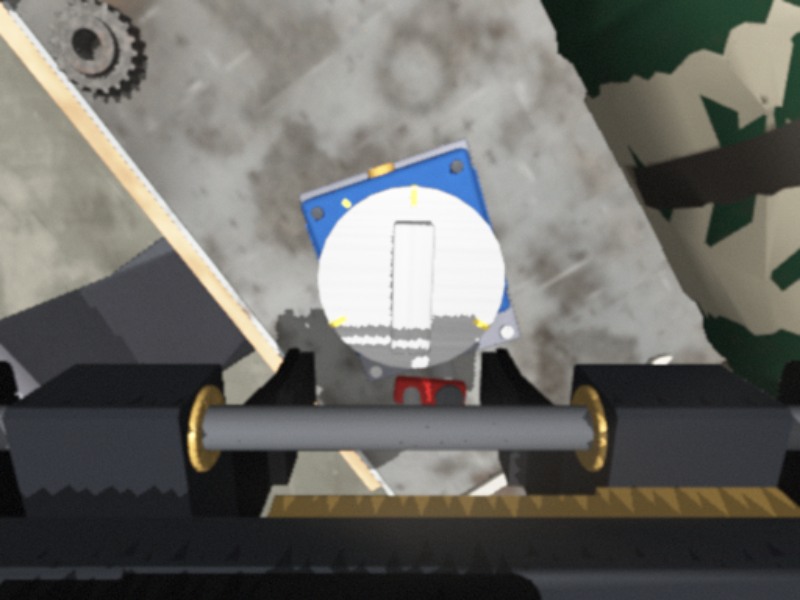

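The wrist picture shows the tongue upright at about (413,290) of 800×600, with disc marks at (414,197), (337,322) and (482,323). The housing mark is at (347,203), and the knob is partly hidden near (447,397).

Run:
```python
from h import *
c=read_camera('wrist'); k=.64
m=[back(c,np.array(p)*k,.131)[:2] for p in [(414,190),(335,323),(485,325)]]
# circumcentre
A=2*np.array([m[1]-m[0],m[2]-m[0]]); ctr=np.linalg.solve(A,[m[1]@m[1]-m[0]@m[0],m[2]@m[2]-m[0]@m[0]])
print('marks',m,'ctr',ctr,[np.linalg.norm(x-ctr) for x in m],[np.degrees(np.arctan2(*(x-ctr)[::-1])) for x in m])
t=[back(c,np.array(p)*k,.156)[:2] for p in [(394,222),(433,222),(433,357),(391,357)]]
print('tongue',t, np.degrees(np.arctan2(*(t[0]-t[3])[::-1])),np.degrees(np.arctan2(*(t[1]-t[2])[::-1])), np.linalg.norm(t[0]-t[1]))
s=silhouettes('wrist','coupling')[0]['pixels']
e=cv2.fitEllipse(max(cv2.findContours(s.astype(np.uint8),0,1)[0],key=len)); print(e, back(c,e[0],.131))
g=back(c,np.array((347,203))*k,.053)[:2]; d=g-ctr; print('gmark',g,np.linalg.norm(d),np.degrees(np.arctan2(d[1],d[0])))
b=[back(c,np.array(p)*k,.053)[:2] for p in [(304,201),(465,151)]]; d=b[1]-b[0]; print('edge',np.linalg.norm(d),np.degrees(np.arctan2(d[1],d[0])))
# housing mark in hsv
h=cv2.cvtColor(c['frame'],cv2.COLOR_RGB2HSV); y=((h[...,0]>22)&(h[...,0]<35)&(h[...,1]>120)&(h[...,2]>120)).astype(np.uint8)
n,l,st,ce=cv2.connectedComponentsWithStats(y)
for i in range(1,n):
    if st[i,4]>5 and 180<ce[i,0]<340 and ce[i,1]<240: print(st[i],ce[i], back(c,ce[i],.131)[:2],back(c,ce[i],.053)[:2])
```

```text
marks [array([ 0.58197575, -0.00882776]), array([ 0.49230524, -0.05188331]), array([ 0.57376286, -0.10743927])] ctr [ 0.54933718 -0.05575721] [np.float64(0.05716335666475625), np.float64(0.05716335666475623), np.float64(0.057163356664756415)] [np.float64(55.182095466625846), np.float64(176.11414891181522), np.float64(-64.70391413617972)]
tongue [array([ 0.56294087, -0.01574876]), array([ 0.58141455, -0.02796535]), array([ 0.53725678, -0.09782481]), array([ 0.51571602, -0.08357157])] 55.15059934787499 57.703248909931126 0.02214772780504841
((262.9381408691406, 177.28700256347656), (115.56538391113281, 118.44245147705078), 73.32444763183594) [ 0.55075172 -0.05334582  0.131     ]
gmark [0.53329084 0.00604744] 0.06385373658121377 104.55435697027468
edge 0.12794400389740665 -16.742221842783266
[245 106   4   5  10] [246.7 107.7] [0.57460824 0.01133494] [0.57241842 0.01115971]
[240 108   3   4   7] [240.71428571 110.        ] [0.56874794 0.01270473] [0.56504378 0.01288346]
[212 205   6   4  12] [214.   206.75] [ 0.49194409 -0.05168335] [ 0.46839337 -0.06814289]
[304 205   9   6  24] [307.54166667 207.79166667] [ 0.57142859 -0.10562368] [ 0.56841713 -0.13602171]
```

Call:
play_rows --steps '[[[0,0.004,0.02,0,0,0,0.06],[0,0.004,0.025,0,0,0,0.05],[0,0,0.03,0,0,0,0.05],[0,0,0.03,0,0,0,0.05],[0,0,0.02,0,0,0,0.05],[0,0,0.008,0,0,0,0.05],[0,0,0,0,0,0,0.035],[0,0,0,0,0,0,0.02],[0,0,0,0,0,0,0.02],[0,0,0,0,0,0,0.02]]]' --force 4

```text
time_s: 4.5
tool_pos: [0.5498, -0.0554, 0.1387]
tool_rot: [179.9, -0.0, 56.5]
force: [-0.1, 0.6, 0.5]
grip_width: 0.026
grasp_force: 0.0
```

Call:
play_rows --steps '[[[0,0,0.002,0,0,0,0.02],[0,0,0.002,0,0,0,0.02],[0,0,0.001,0,0,0,0.02],[0,0,0.001,0,0,0,0.02]]]'

```text
time_s: 4.9
tool_pos: [0.55, -0.0553, 0.1329]
tool_rot: [179.9, -0.0, 56.5]
force: [-1.0, 0.4, 6.6]
grip_width: 0.0245
grasp_force: 4.0
```

Call:
play_rows --steps '[[[0,0,0,0,0,-0.1,0.02],[0,0,0,0,0,-0.1,0.02],[0,0,0,0,0,-0.1,0.02],[0,0,0,0,0,-0.1,0.02],[0,0,0,0,0,-0.1,0.02],[0,0,0,0,0,-0.1,0.02],[0,0,0,0,0,-0.1,0.02],[0,0,0,0,0,0,0.02]]]'

```text
time_s: 5.7
tool_pos: [0.5499, -0.0555, 0.1324]
tool_rot: [179.9, 0.0, 96.7]
force: [-0.1, -0.8, 3.4]
grip_width: 0.0241
grasp_force: 4.0
```

Call:
play_rows --steps '[[[0,0,0,0,0,-0.03,0.02],[0,0,0,0,0,-0.03,0.02],[0,0,0,0,0,-0.02,0.02],[0,0,0,0,0,0,0.02]]]'

```text
time_s: 6.1
tool_pos: [0.5477, -0.0553, 0.13]
tool_rot: [-179.9, -0.1, 101.3]
force: [2.0, 0.1, -4.0]
grip_width: 0.0239
grasp_force: 4.0
```

Call:
play_rows --steps '[[[0,0,0.002,0,0,0,0.02],[0,0,0.002,0,0,0,0.02],[0,0,0.001,0,0,-0.01,0.02],[0,0,0.001,0,0,-0.01,0.02],[0,0,0,0,0,-0.01,0.02]]]'

```text
time_s: 6.6
tool_pos: [0.5495, -0.0554, 0.1264]
tool_rot: [180.0, 0.0, 103.0]
force: [-0.4, 0.1, 4.9]
grip_width: 0.0242
grasp_force: 5.2
```

Call:
play_rows --steps '[[[0,0,0.002,0,0,0,0.02],[0,0,0.002,0,0,0,0.02],[0,0,0.002,0,0,0,0.02],[0,0,0.002,0,0,0,0.02],[0,0,0.002,0,0,0,0.02],[0,0,0,0,0,0,0.02],[0,0,0,0,0,0,0.02]]]'

```text
time_s: 7.3
tool_pos: [0.5495, -0.0554, 0.1165]
tool_rot: [179.9, 0.0, 103.0]
force: [0.0, -0.4, 5.7]
grip_width: 0.0245
grasp_force: 6.5
```

Call:
play_rows --steps '[[[0,0,0.001,0,0,0,0.02],[0,0,0.001,0,0,0,0.02],[0,0,0.001,0,0,0,0.02],[0,0,0,0,0,0,0.02]]]'

```text
time_s: 7.7
tool_pos: [0.5496, -0.0554, 0.1163]
tool_rot: [180.0, 0.1, 103.0]
force: [-8.5, 0.2, 23.7]
grip_width: 0.0239
grasp_force: 14.1
```

Fully home: it met a hard stop at z = 0.116. Now I'll release, rise, and look for the pin.

Call:
play_rows --steps '[[[0,0,-0.002,0,0,0,0.05],[0,0,0,0,0,0,0.05],[0,0,0,0,0,0,0.05],[0,0,-0.02,0,0,0,0.05],[0,0,-0.03,0,0,0,0.05],[0,0,-0.04,0,0,0,0.0],[0,0,-0.03,0,0,0,0.0],[0,0,0,0,0,0,0.0]]]'

```text
time_s: 8.5
tool_pos: [0.5512, -0.0553, 0.2386]
tool_rot: [179.7, 0.2, 103.0]
force: [0.4, 1.0, -0.2]
grip_width: 0.0335
grasp_force: 0.0
```

Run:
```python
from h import *
o=get_obs(); print(o['tool_pos'],o['tool_rot'],o['qpos'].round(1))
ims=[]
ctr=np.array([.5495,-.0554]); y=np.radians(-16.5); X=np.array([np.cos(y),np.sin(y)]); Y=np.array([-X[1],X[0]]); pv=ctr-.086*Y; print('pivot',pv)
for n in ['wrist','top','side']:
    c=read_camera(n)
    for t in ['clip','clip_pin','coupling']:
        for s in silhouettes(n,t)[:1]:
            v,u=np.nonzero(s['pixels']); print(n,t,round(s['p'],2),s['extent'],(u.mean().round(1),v.mean().round(1)))
    f=c['frame'].copy()
    if n!='wrist':
        for q in (0,.25,.5):
            p=pv+.026*(-X*np.cos(q)+Y*np.sin(q)); print(n,q,p,proj(c,[*p,.164])[0].round(1))
        u,v=proj(c,[*pv,.15])[0].astype(int); f=f[v-37:v+38,u-50:u+50]; print('off',u-50,v-37)
    ims.append(cv2.resize(f,(400,300),interpolation=cv2.INTER_CUBIC))
save('post',np.vstack([np.hstack(ims[:2]),np.hstack([ims[2],ims[2]*0])]))
```

```text
[ 0.55117056 -0.0552638   0.23863857] [179.66145969   0.18172008 102.95811017] [ 46.1  10.2 -48.1  94.6   7.8  78.3   9.9]
pivot [ 0.52507468 -0.1378585 ]
wrist clip 0.54 [185.1, 226.3, 204.0, 251.7] (np.float64(192.2), np.float64(239.1))
wrist clip_pin 0.55 [186.1, 226.0, 205.7, 255.0] (np.float64(192.4), np.float64(239.3))
wrist coupling 0.6 [188.5, 121.2, 317.2, 244.5] (np.float64(252.0), np.float64(180.1))
top clip_pin 0.57 [262.7, 173.9, 276.5, 203.3] (np.float64(268.4), np.float64(188.3))
top coupling 0.48 [263.5, 176.2, 273.8, 198.5] (np.float64(268.5), np.float64(188.6))
top 0 [ 0.50014537 -0.1304741 ] [303.7 199. ]
top 0.25 [ 0.50274729 -0.12453605] [301.9 198.2]
top 0.5 [ 0.50673742 -0.11942633] [300.3 197. ]
off 255 154
side clip 0.6 [248.2, 165.1, 255.7, 174.8] (np.float64(251.7), np.float64(169.9))
side clip_pin 0.66 [231.9, 283.6, 246.0, 299.0] (np.float64(238.0), np.float64(289.8))
side coupling 0.73 [232.6, 176.7, 262.0, 201.1] (np.float64(243.6), np.float64(186.7))
side 0 [ 0.50014537 -0.1304741 ] [256.  162.6]
side 0.25 [ 0.50274729 -0.12453605] [255.4 163.5]
side 0.5 [ 0.50673742 -0.11942633] [254.5 164.4]
off 199 127
```

View pics/post.png

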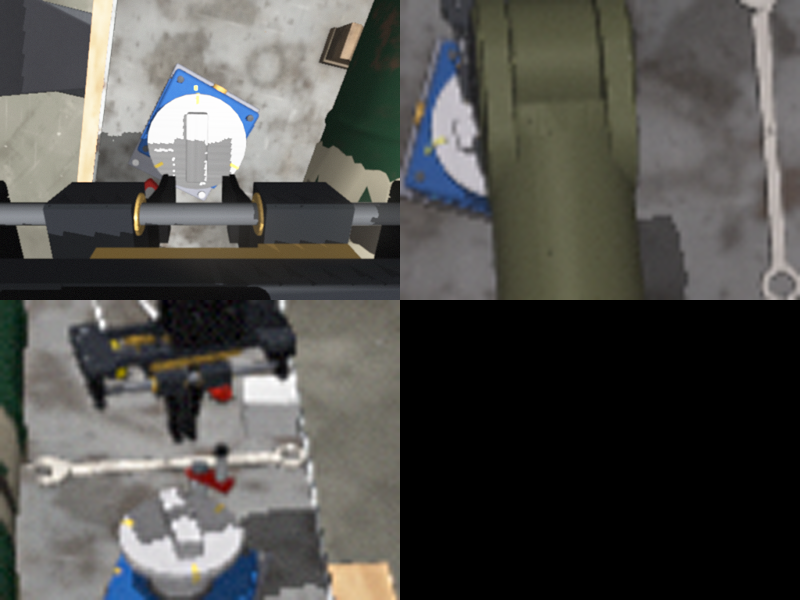

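The side picture shows the knob at about (254.3,164.8), which puts the clip near 0.45 rad. In the wrist picture the coupling sits with its marks aligned. I'll go beside the pin on its parked side, fingers closed.

Call:
play_rows --steps '[[[-0.0127,-0.024,0,0,0,0,0],[-0.0127,-0.024,0,0,0,0,0],[-0.0127,-0.024,0,0,0,0,0],[-0.0127,-0.024,0,0,0,0,0],[0,0,0,0,0,0,0],[0,0,0.025,0,0,0,0],[0,0,0.025,0,0,0,0],[0,0,0.025,0,0,0,0],[0,0,0.014,0,0,0,0],[0,0,0,0,0,0,0],[0,0,0,0,0,0,0]]]'

```text
time_s: 10.2
tool_pos: [0.4675, -0.1261, 0.1462]
tool_rot: [180.0, -0.0, 103.0]
force: [1.2, -0.4, 0.2]
grip_width: 0.0004
grasp_force: 0.0
```

Run:
```python
from h import *
o=get_obs(); p=o['tool_pos']; print(p,o['tool_rot'],o['grip_width'])
c=read_camera('side'); u,v=proj(c,p)[0].astype(int); save('push',cv2.resize(c['frame'][v-45:v+45,u-60:u+60],(640,480),interpolation=cv2.INTER_CUBIC)); print(u,v)
```

```text
[ 0.46754814 -0.12605815  0.14616443] [ 1.79954152e+02 -1.67650703e-03  1.02988441e+02] 0.00043714508259817353
264 166
```

View pics/push.png

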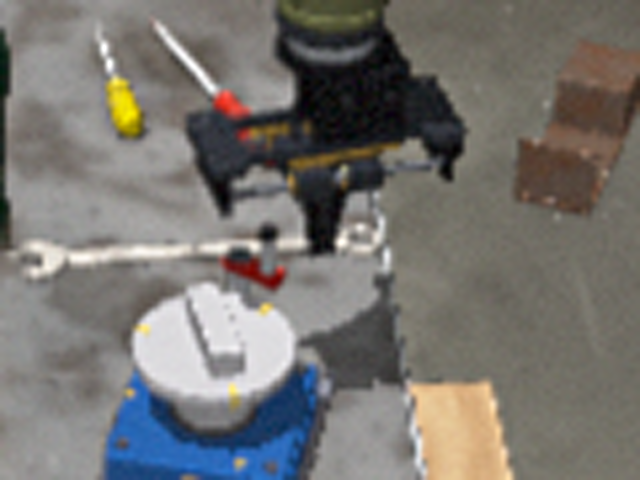

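The picture shows the closed fingers at (322,235), on the robot side of the knob at (268,235). Now I'll push along tool +y.

Call:
play_rows --steps '[[[0,0.006,0,0,0,0,0],[0,0.006,0,0,0,0,0],[0,0.006,0,0,0,0,0],[0,0.005,0,0,0,0,0],[0,0.005,0,0,0,0,0],[0,0.004,0,0,0,0,0],[0,0.004,0,0,0,0,0],[0,0,0,0,0,0,0]]]'

```text
time_s: 11.05
tool_pos: [0.5007, -0.117, 0.1447]
tool_rot: [-179.8, -0.2, 103.0]
force: [-3.8, 0.6, 0.4]
grip_width: 0.0005
grasp_force: 1.5
```

Call:
play_rows --steps '[[[0,0.002,0,0,0,0,0],[0,0.002,0,0,0,0,0],[0,0.002,0,0,0,0,0],[0,0,0,0,0,0,0]]]'

```text
time_s: 11.45
tool_pos: [0.5083, -0.1171, 0.1455]
tool_rot: [180.0, 0.0, 102.9]
force: [-2.7, 0.6, -0.1]
grip_width: 0.0002
grasp_force: 1.0
```

Run:
```python
from h import *
o=get_obs(); p=o['tool_pos']; print(p,o['force'])
c=read_camera('side'); u,v=254,175; save('push2',cv2.resize(c['frame'][v-45:v+45,u-60:u+60],(800,600),interpolation=cv2.INTER_CUBIC))
ctr=np.array([.5495,-.0554]); y=np.radians(-16.5); X=np.array([np.cos(y),np.sin(y)]); Y=np.array([-X[1],X[0]]); pv=ctr-.086*Y
for q in (.5,1,1.3,1.45,1.57,1.65): print(q,((proj(c,[*(pv+.026*(-X*np.cos(q)+Y*np.sin(q))),.164])[0]-[u-60,v-45])*6.667).round(0))
```

```text
[ 0.5082542  -0.11710939  0.14554795] [-2.68522897  0.58343271 -0.09014314]
0.5 [403. 229.]
1 [385. 236.]
1.3 [372. 238.]
1.45 [366. 237.]
1.57 [360. 237.]
1.65 [357. 236.]
```

View pics/push2.png

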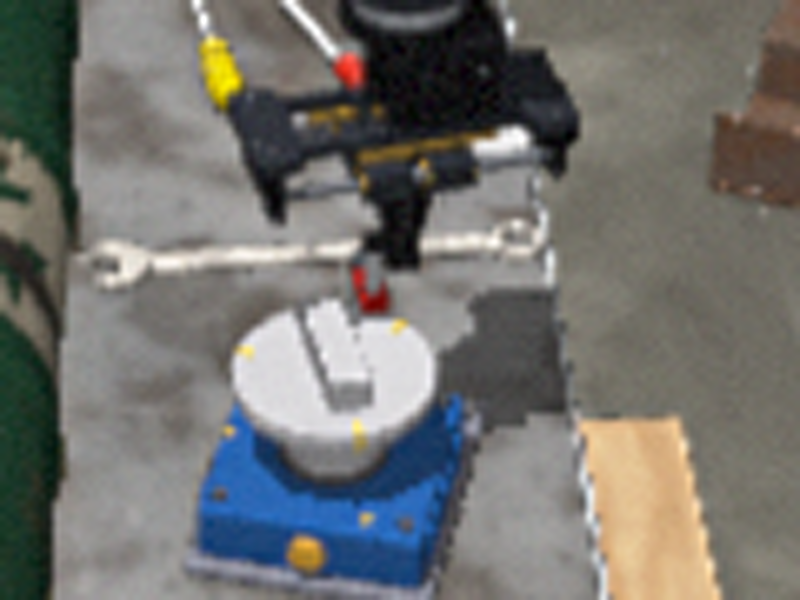

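The clip has swung most of the way, with the knob at (375,245). I'll go on to the stop.

Call:
play_rows --steps '[[[0,0.002,0,0,0,0,0],[0,0.002,0,0,0,0,0],[0,0,0,0,0,0,0]]]'

```text
time_s: 11.8
tool_pos: [0.5122, -0.1161, 0.1456]
tool_rot: [180.0, 0.0, 103.0]
force: [-2.4, 1.1, -0.3]
grip_width: 0.0008
grasp_force: 0.8
```

Call:
play_rows --steps '[[[0,0.0015,0,0,0,0,0],[0,0.0015,0,0,0,0,0],[0,0,0,0,0,0,0]]]'

```text
time_s: 12.1
tool_pos: [0.515, -0.1156, 0.1457]
tool_rot: [180.0, 0.0, 103.0]
force: [-1.4, 0.8, -0.5]
grip_width: 0.0003
grasp_force: 0.8
```

Call:
play_rows --steps '[[[0,0.0015,0,0,0,0,0],[0,0.0015,0,0,0,0,0],[0,0,0,0,0,0,0]]]'

```text
time_s: 12.4
tool_pos: [0.5178, -0.1153, 0.1456]
tool_rot: [180.0, 0.0, 102.9]
force: [-2.2, -0.8, 0.5]
grip_width: 0.0004
grasp_force: 1.0
```

Run:
```python
from h import *
o=get_obs(); p=o['tool_pos']; print(p,o['force'])
c=read_camera('side'); u,v=250,172; a=cv2.resize(c['frame'][v-30:v+30,u-40:u+40],(400,300),interpolation=cv2.INTER_CUBIC)
w=cv2.resize(read_camera('wrist')['frame'],(400,300)); save('push3',np.hstack([a,w]))
ctr=np.array([.5495,-.0554]); y=np.radians(-16.5); X=np.array([np.cos(y),np.sin(y)]); Y=np.array([-X[1],X[0]]); pv=ctr-.086*Y
for q in (1,1.3,1.57): print(q,((proj(c,[*(pv+.026*(-X*np.cos(q)+Y*np.sin(q))),.164])[0]-[u-40,v-30])*5).round(0),((proj(c,[*(pv+.038*(-X*np.cos(q)+Y*np.sin(q))),.13])[0]-[u-40,v-30])*5).round(0))
```

```text
[ 0.51781139 -0.11526397  0.14563517] [-2.20095312 -0.75611453  0.4827684 ]
1 [209. 117.] [213. 160.]
1.3 [199. 118.] [199. 162.]
1.57 [190. 118.] [186. 161.]
```

View pics/push3.png

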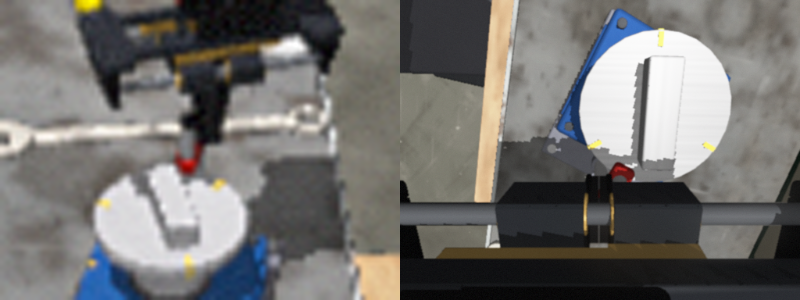

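The clip end is now at (188,160) over the disc edge, about 1.5 rad. I'll push the last bit to the stop.

Call:
play_rows --steps '[[[0,0.0015,0,0,0,0,0],[0,0.001,0,0,0,0,0],[0,0,0,0,0,0,0]]]'

```text
time_s: 12.8
tool_pos: [0.5194, -0.1152, 0.1456]
tool_rot: [-179.9, 0.1, 102.9]
force: [-3.9, -3.4, 2.2]
grip_width: 0.0005
grasp_force: 2.5
```

Call:
play_rows --steps '[[[0,0.001,0,0,0,0,0],[0,0.001,0,0,0,0,0],[0,0,0,0,0,0,0]]]'

```text
time_s: 13.1
tool_pos: [0.5196, -0.1151, 0.1454]
tool_rot: [-179.7, 0.0, 102.9]
force: [-9.5, -3.4, 5.6]
grip_width: 0.0003
grasp_force: 5.1
```

Call:
play_rows --steps '[[[0,-0.01,0,0,0,0,0],[0,-0.02,0,0,0,0,0],[0,-0.02,-0.02,0,0,0,0],[0,0,-0.04,0,0,0,0],[0,-0.04,-0.04,0,0,0,0],[-0.03,-0.04,-0.02,0,0,0,0],[-0.04,-0.03,0,0,0,0,0],[-0.04,0,0,0,0,0,0],[-0.04,0,0,0,0,0,0],[0,0,0,0,0,0,0]]]'

```text
time_s: 14.1
tool_pos: [0.4064, -0.2971, 0.2589]
tool_rot: [179.9, 0.1, 102.6]
force: [-0.0, -0.5, -0.5]
grip_width: 0.0007
grasp_force: 0.0
```

Run:
```python
from h import *
o=get_obs(); print(o['tool_pos'],o['force'])
c=read_camera('side'); t=read_camera('top')
a=cv2.resize(c['frame'][145:205,205:285],(400,300),interpolation=cv2.INTER_CUBIC)
b=cv2.resize(t['frame'][155:215,250:330],(400,300),interpolation=cv2.INTER_CUBIC); save('end',np.hstack([a,b]))
ctr=np.array([.5495,-.0554]); y=np.radians(-16.5); X=np.array([np.cos(y),np.sin(y)]); Y=np.array([-X[1],X[0]]); pv=ctr-.086*Y
for q in (1.3,1.57,1.65):
    for cc,o in ((c,(205,145)),(t,(250,155))): print(q,((proj(cc,[*(pv+.026*(-X*np.cos(q)+Y*np.sin(q))),.168])[0]-o)*5).round(0),((proj(cc,[*(pv+.038*(-X*np.cos(q)+Y*np.sin(q))),.13])[0]-o)*5).round(0))
```

```text
[ 0.40639573 -0.29707625  0.25888602] [-0.02852998 -0.53014414 -0.45442875]
1.3 [224.  99.] [224. 147.]
1.3 [240. 181.] [217. 184.]
1.57 [215.  98.] [211. 146.]
1.57 [242. 171.] [219. 169.]
1.65 [213.  98.] [207. 145.]
1.65 [243. 168.] [220. 165.]
```

View pics/end.png

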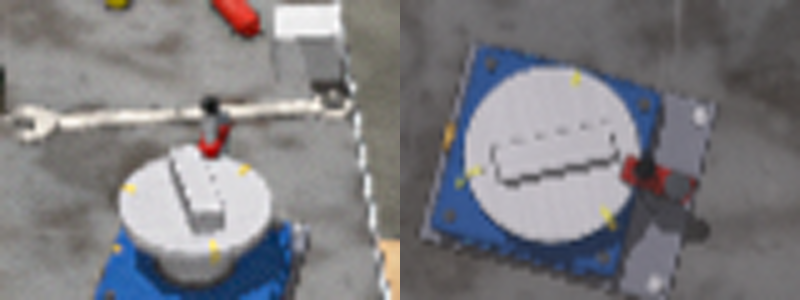

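The clip points straight at the shaft, over the disc's edge: its knob is at (643,162) in the top crop and (211,104) in the side crop, close to the 1.57–1.65 predictions. The coupling is home, its marks aligned with the housing's, and the arm is clear.

```bash
python3 -c "
from cell import sign_off; print(sign_off())"
```

```text
the job is handed in; nothing more can be done
None
```

The coupling was turned until it dropped over the splines, pressed fully home on the flange, and the red clip swung in over its disc; the job was handed in at about 14 s of robot time, with the arm clear and no verdict returned.

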